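# Shut and lock the dust box's clean-out lid

### The arm

A 6-joint arm with a two-finger parallel gripper is mounted at the origin on the work surface. World frame = base frame: x ahead of the robot, y to its left, z up, the work surface at z = 0. Lengths are in m, angles in degrees, forces in N, time in s.
With the tool pointing down it reaches from about 0.4 to 0.825 m from the base axis. Payload 7 kg.
Tool frame: the origin (TCP) lies on the centre line of the jaws, within the pads' length; the fingertips stand 19 mm ahead of it and the grasp point (between the pads) is the TCP (r.tip_extent is the distance from the TCP to the fingertips, in m); z points along the fingers, y is the line along which they close (so a half turn about z gives the same grasp; the last joint's range is limited). The gripper opens to 88 mm and grips with 3 to 60 N. Pads are 19 mm wide; open, the fingers measure 130 mm over their backs; the gripper's body (78 mm by 193 mm) begins 47 mm behind the grasp point.
Start: joints at [-53.566, 20.546, 0.682, 0, -70.136, -16.507], TCP at [0.23, -0.635, 0.246] pointing down, gripper open.
Joint ranges: [-176.03, 176.03], [-82.01, 121.73], [-58.28, 71.71], [-173.87, 95.51], [-174.79, -0.11], [-173.66, 173.66]. Speed limits (degrees/s): [136.94, 136.94, 172.46, 180, 180, 180].

### API

Orientations are given as [roll, pitch, yaw] about the fixed x, y, z axes, in that order (R = Rz(yaw) Ry(pitch) Rx(roll)).
In Python, from plant import r gives the robot as it stands. The module is installed in compiled form; this text tells all that it offers.
- The arm moves only by the tool jog_arm, never from a script. Its argument "deltas" is a list that holds one entry, the list of rows, each a list of 5 numbers: the opening, from -1 (shut) to 1 (fully open), then the shift along the world's x, y, z in cm, then the turn about the world's z in rad. In form: [[[claw, dx, dy, dz, turn], ...]]. A call has 1 to 8 rows; each row shifts and turns the commanded pose from where the row before left it; what a row does not reach is not made up. A row lasts 1/8 s, in which the tool goes at most 62.5 mm and 10.7 degrees, less where a joint would pass 70% of its speed; a pose out of reach is approached as far as the arm can. A call with a gripper value outside its range is refused whole. The fingers move at their own pace and stop on an object; "force" is the grip in N (left out, the last holds). Time passes only in rows, so rows that do not move let the fingers close. It gives the time, the measured TCP pose, the force, the opening and the grip force at its end, in the units of the state.
- r.get_state(): the state, without advancing time (a new reading comes with each control period).
- r.capture(name): name is "scene" or "side" or "wrist"; returns the picture (420x560x3 uint8, blue, green, red); there is no depth.
- r.camera_info(name): a dict with "fx", "fy", "cx", "cy" (pixels), "k1" (the pictures are not rectified: a ray, as slopes to the right and down, at radius r is drawn at 1 + k1 r^2 times it, then the intrinsics apply), "view" (4x4, takes a point from world to camera coordinates). Camera axes: x right, y up, looking along -z (the intrinsics and any distortion apply to the point x, -y, -z); pixel columns grow to the right and rows downward; lengths in m; the calibration is good to about 2 mm. A picture is of the moment at which its call begins: read the wrist's pose just before it. camera_info takes no time and is no camera call; for the wrist camera it gives the pose at the moment of the call.
- r.close_job(): hands the job in; it is judged then, once.
The state is a dict: "time_s": time; "joints": joint angles; "qd": joint speeds; "joint_torque": joint torques, N m; "tcp_pos": TCP position; "eef_rot": TCP orientation; "contact_force": force on the tool from outside, world axes, zero at the start; "moment": the same for the moment, N m; "gripper_width": finger opening in m; "gripper_force": force on a finger pad.
Only numpy, scipy, OpenCV 4.12 (cv2) and the standard library are available. Lean on these libraries where they do the work, as an engineer would, in place of code of your own. Each camera call takes 0.05 s, during which the arm holds its last target. There are 200 camera calls.

### The job

Shut the lid of the green dust clean-out box, then lock its orange quarter-turn fastener: press gently on it while turning it clockwise until it drops into its detent, nearly flush with the collar, and leave it locked. Do not force it: stop turning once it has dropped, so that its collar is not dragged round, and do not crush the springy bush under it. Leave everything else on the bench where it is.

Things in the scene. Friction and masses are not known exactly. Their poses are not given: they have to be found in the camera images.
- lid (a joint): Hinge of the lid, rad: 0 = shut flat on the box, growing as it opens upward; starts 0.45 to 0.75. A stiff friction hinge: the lid stays where it is left, and a push down of a few newtons near its free edge moves it; at 0 it meets a hard stop.
- lid_hinge (a point): Middle of the lid's hinged edge, on its upper face. Axes turn with the lid: z out of the upper face, x towards the hinge, y along it. The lid, a bare aluminium plate 6 mm thick, reaches 250 mm from here along -x and is 270 mm wide (135 mm each way). Shut, its upper face is level, 106 mm above the table.
- lid_push (a point): Point on the lid's upper face where it can be pushed shut: 175 mm from the hinge line, 90 mm to the +y side of the middle; nothing stands on the lid within 45 mm of it.
- dustbox: Green steel clean-out box of a dust extractor, fixed to the bench: 250 (x) x 270 (y) x 100 mm high, open on top, a round metal duct stub (86 mm across, 50 mm long) on its +y side. Origin under its middle; x points from the lid's free edge to its hinge, z up. With the lid shut the fastener's axis stands upright 15 mm from the middle towards -x.
- lid_mark (a point): Red mark on the lid's upper face, 45 mm from the fastener's axis towards the free edge. Axes as the lid's.
- collar_mark (a point): Small red mark on the rim of the fastener's dark steel collar (74 mm across, rim 11 mm above the lid), 34.5 mm from the fastener's axis, pointing at lid_mark. The collar is clamped in the lid: twisting the handle with more than about 0.5 N m against a stop drags it round.
- collar_top (a point): Middle of the collar at the height of its rim, on the fastener's axis, 11 mm above the lid's upper face. The collar and all it carries sit on a springy bush that gives about 1 mm for each 2.5 N of push down on the fastener (4 mm at 10 N) and comes back up; 9 mm (22 N) crushes it.
- handle_disc (a point): Centre of the top of the fastener's black disc (60 mm across), on the fastener's axis. Unlocked, 8 mm above the collar rim; locked, it has dropped 7 mm, to 1 mm above the rim, and stays there when let go. Axes: z up out of the disc, y along the grip bar. Fingertips may rest on the disc beside the bar.
- handle_top (a point): Centre of the top of the orange grip bar on the disc, on the fastener's axis, 25 mm above handle_disc: bar 50 mm long (its y), 10 mm thick (its x), 25 mm high, starting within 1.1 rad of the hinge's direction. Clockwise from above locks. It turns level with a drag of 0.14 N m, up to 0.35 when pushed at 10 N.
- detent (a point): On the fastener axis, 7 mm above the lid. A pin under the disc must find a hidden pocket, its middle 0.6 to 1.55 rad clockwise of the bar's start, different each time. Over it, for about 0.35 rad, a push on the disc (over 4 N, stiff plunger) sinks the handle 7 mm; then it can turn only 0.07 rad each way from its middle. Without push it passes over; a hard stop lies 0.5 rad beyond.
- screwdriver: Screwdriver lying on the bench, bystander.
- floor_sample: Floorboard sample 180 x 90 x 14 mm, bystander.
- offcut: Pale wood offcut 90 x 45 x 30 mm, bystander.
- glue: Yellow glue bottle 60 mm wide, 170 mm tall, bystander.
- filler_tin: Tin 80 mm wide, 90 mm tall, bystander.
- tape_measure: Yellow tape measure 72 x 36 x 66 mm, bystander.
- spare_knob: Black spare knob lying on the bench, 52 mm wide, 30 mm tall, bystander.

How it is judged:
By the outcome, as a careful person would: the job done as asked, in the order asked, and still so for the second after the job is handed in, with the robot touching nothing.
It also fails if it takes over 67 s, if anything falls off the work surface, if the arm or the gripper's body presses on something with over 40 N, if the wrist force passes 120 N, or if a joint passes its speed limit or range.

## Working session

There is one attempt and no reset: what is moved stays moved. The work goes in short steps, Python scripts to look and compute and a tool call to move; the robot and the scene stay as the last step left them, time stands still between calls to the robot, and variables do not carry over. Pictures are saved under pics/ and viewed, at most 10 in all, crops included, and the job is handed in when it is done.

Besides the shell and the picture viewer there is one more tool, called after "Emit:" as name([rows], argument=value, ...), one row to a line, values as JSON. jog_arm: Moves the arm, as the interface text tells. Its arguments: {"type":"object","properties":{"deltas":{"type":"array"},"force":{"type":"number"}},"required":["deltas"]}

```bash
mkdir -p pics
cat > h.py <<'E'
import numpy as np, cv2
from plant import r
def ray(info,u,v):
    x=(u-info["cx"])/info["fx"]; y=(v-info["cy"])/info["fy"]
    xd,yd=x,y
    for _ in range(20):
        k=1+info["k1"]*(x*x+y*y); x,y=xd/k,yd/k
    V=np.array(info["view"]); R=V[:3,:3]; o=-R.T@V[:3,3]
    d=R.T@np.array([x,-y,-1]); return o,d/np.linalg.norm(d)
def proj(info,p):
    V=np.array(info["view"]); c=V[:3,:3]@np.array(p)+V[:3,3]
    x,y=c[0]/-c[2],-c[1]/-c[2]; k=1+info["k1"]*(x*x+y*y)
    return info["fx"]*x*k+info["cx"],info["fy"]*y*k+info["cy"]
def tri(*rays):
    A=np.zeros((3,3));b=np.zeros(3)
    for o,d in rays:
        P=np.eye(3)-np.outer(d,d);A+=P;b+=P@o
    p=np.linalg.solve(A,b)
    return p,[np.linalg.norm((np.eye(3)-np.outer(d,d))@(p-o))*1000 for o,d in rays]
def onz(info,u,v,z):
    o,d=ray(info,u,v); return o+d*(z-o[2])/d[2]
E
python3 - <<'E'
from h import *
for n in ("scene","side"):
    im=r.capture(n); cv2.imwrite(f"pics/{n}0.png",cv2.resize(im,(800,600),interpolation=cv2.INTER_CUBIC))
    i=r.camera_info(n);V=np.array(i["view"]);print(n,i["fx"],i["k1"],-V[:3,:3].T@V[:3,3])
print(r.get_state())
E
```

```text
scene 445.5929375431548 0.04842323892886186 [ 0.94045542 -0.50867435  1.14637824]
side 413.6094326955485 -0.023428800950122106 [-0.0699621   0.77848236  0.82285829]
{'time_s': 0.1, 'joints': array([-5.35679577e+01,  2.05879180e+01,  6.39760580e-01, -1.81636032e-02,
       -7.01377471e+01, -1.65084238e+01]), 'qd': array([-0.05029083, -0.17013939,  0.07033681,  0.0428811 ,  0.04207638,
        0.07486422]), 'joint_torque': array([-9.43532068e-04, -5.84161413e+01,  2.93751866e+01,  7.01546922e+00,
        1.01580354e-02, -8.15697581e-05]), 'tcp_pos': array([ 0.22987071, -0.63421088,  0.24471401]), 'eef_rot': array([ 1.79912784e+02, -8.04053753e-03, -1.60082559e+02]), 'contact_force': array([-0.16993487, -0.50725723,  0.12636704]), 'moment': array([-0.00714776,  0.01069689, -0.01207395]), 'gripper_force': 0.0, 'gripper_width': 0.08777388929333875}
```

View pics/scene0.png

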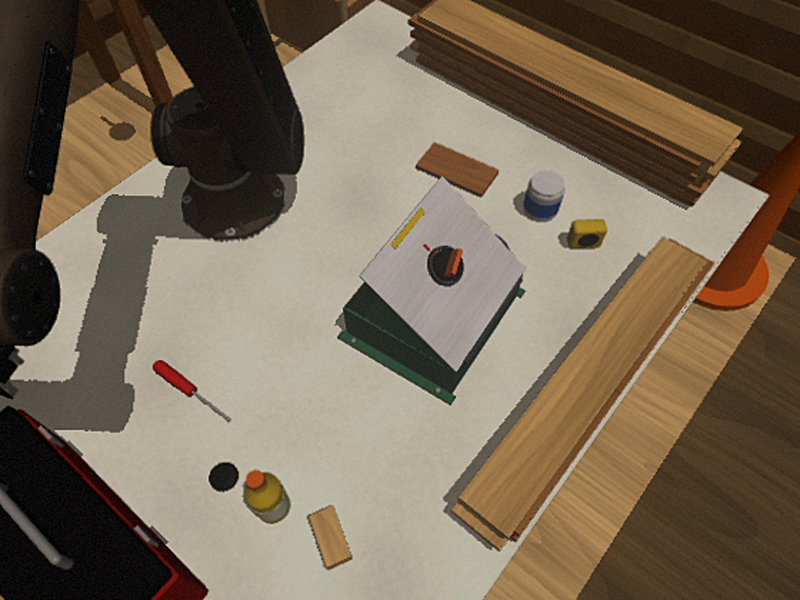

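View pics/side0.png

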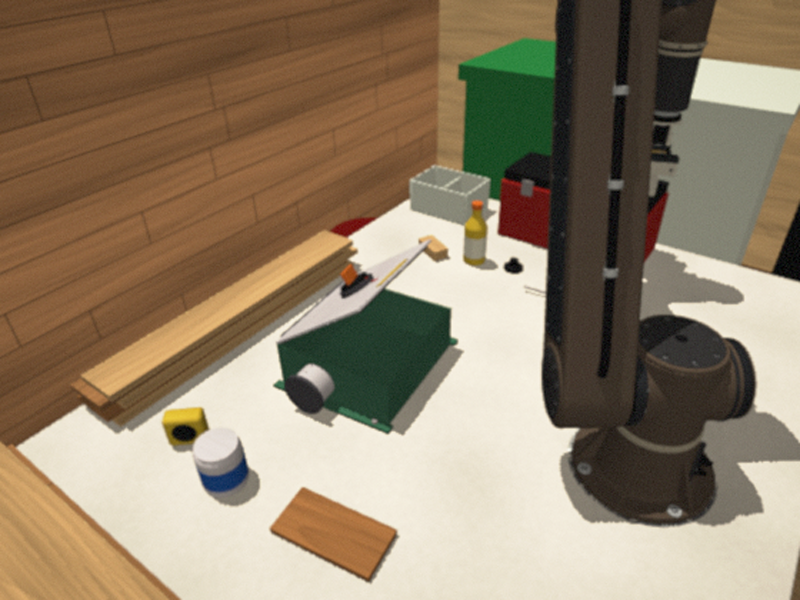

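The scene view shows the lid's free corners at (442,178) and (361,275), and its hinge corners at (459,372) and (525,268). The duct, seen in the side view at (310,390), marks +y. I'll fit the box pose and the lid angle to these.

```bash
cat >> h.py <<'E'
from scipy.optimize import least_squares
def lidpt(q,a,b,c=0): # a from hinge towards free edge, b along +y, c above face
    x,y,yaw,th,z=q
    l=np.array([.125-a*np.cos(th)-c*np.sin(th)*-1*-1*1, b, z+a*np.sin(th)+c*np.cos(th)])
    l[0]=.125-a*np.cos(th)-(-c*np.sin(th))
    C,S=np.cos(yaw),np.sin(yaw)
    return np.array([x+C*l[0]-S*l[1],y+S*l[0]+C*l[1],l[2]])
E
python3 - <<'E'
from h import *
s,d=r.camera_info("scene"),r.camera_info("side")
obs=[(s,(442,178),.25,.135),(s,(361,275),.25,-.135),(s,(459,372),0,-.135),(s,(525,268),0,.135),(d,(430,238),.25,-.135),(d,(280,341),0,.135)]
f=lambda q:np.concatenate([(np.array(proj(i,lidpt(q,a,b)))-np.array(p)*.7) for i,p,a,b in obs]+[[(q[4]-.106)*300]])
best=min((least_squares(f,[.6,0,y0,.6,.106]) for y0 in (-1,0,1)),key=lambda k:k.cost)
print(best.x,best.cost,f(best.x).round(1)); q=best.x
p0=[*q[:3],0,.106]
for n,a,b,c in (("push",.175,.09,0),("fast",.14,0,.044),("free",.25,0,0),("free+y",.25,.135,0)):
    print(n,lidpt(q,a,b,c),lidpt(p0,a,b,c))
E
```

```text
[0.55605278 0.05193451 0.12787195 0.63284021 0.10314697] 9.562826766739931 [-0.8 -1.5 -0.8  1.4 -1.3  0.3 -0.  -0.  -0.  -0.8 -3.2  0.6 -0.9]
push [0.52859577 0.13914512 0.20664851] [0.49498387 0.13482352 0.106     ]
fast [0.59387554 0.05679751 0.22142765] [0.54117525 0.05002165 0.15      ]
free [0.48009034 0.04216775 0.25100631] [0.43207334 0.03599404 0.106     ]
free+y [0.46287463 0.17606555 0.25100631] [0.41485763 0.16989183 0.106     ]
```

Emit:
jog_arm([
  [[-1,2,5.4,1.5,0],[-1,2,5.4,1.5,0],[-1,2,5.4,1.5,0],[-1,2,5.4,1.5,0],[-1,2,5.4,1.5,0],[-1,2,5.4,1.5,0],[-1,2,5.4,1.5,0],[-1,2,5.4,1.5,0]],
], force=20)

```text
time_s: 1.1
tcp_pos: [0.39, -0.2008, 0.3661]
eef_rot: [180.0, 0.0, -160.1]
contact_force: [1.4, -0.5, 0.6]
gripper_width: 0.0138
gripper_force: 0.0
```

Emit:
jog_arm([
  [[-1,2,5.6,0,0],[-1,2,5.6,0,0],[-1,2,5.6,0,0],[-1,2,5.6,0,0],[-1,2,5.6,0,0],[-1,2,5.6,0,0],[-1,0,0,-4,0],[-1,0,0,-4,0]],
])

```text
time_s: 2.1
tcp_pos: [0.5099, 0.1344, 0.284]
eef_rot: [180.0, -0.0, -160.0]
contact_force: [0.6, -0.3, 0.5]
gripper_width: 0.0004
gripper_force: 0.0
```

Emit:
jog_arm([
  [[-1,0,0,-2,0],[-1,0,0,-2,0],[-1,0,0,-2,0],[-1,0,0,-2,0],[-1,0,0,-2,0],[-1,0,0,-1.5,0],[-1,0,0,-1.5,0],[-1,0,0,-1,0]],
])

```text
time_s: 3.1
tcp_pos: [0.5096, 0.1332, 0.1448]
eef_rot: [-180.0, -0.1, -160.1]
contact_force: [-2.6, -0.5, 3.6]
gripper_width: 0.0005
gripper_force: 1.9
```

Emit:
jog_arm([
  [[-1,0,0,-0.5,0],[-1,0,0,-0.5,0],[-1,0,0,-0.3,0],[-1,0,0,-0.2,0],[-1,0,0,0,0]],
])

```text
time_s: 3.72
tcp_pos: [0.5103, 0.1336, 0.1305]
eef_rot: [180.0, 0.0, -160.1]
contact_force: [1.1, 0.2, -0.8]
gripper_width: 0.0004
gripper_force: 0.0
```

Emit:
jog_arm([
  [[-1,0,0,-0.2,0],[-1,0,0,-0.2,0],[-1,0,0,-0.2,0],[-1,0,0,0,0]],
])

```text
time_s: 4.22
tcp_pos: [0.5102, 0.1336, 0.1252]
eef_rot: [180.0, 0.0, -160.0]
contact_force: [-4.3, 0.1, 8.9]
gripper_width: 0.0004
gripper_force: 4.7
```

Emit:
jog_arm([
  [[-1,0,0,-0.1,0],[-1,0,0,-0.1,0],[-1,0,0,0,0]],
])

```text
time_s: 4.6
tcp_pos: [0.5103, 0.1337, 0.125]
eef_rot: [-180.0, 0.1, -160.0]
contact_force: [-12.1, 0.0, 27.5]
gripper_width: 0.0004
gripper_force: 13.5
```

Emit:
jog_arm([
  [[-1,0,0,2,0],[-1,0,0,4,0],[1,0,0,5,0],[1,1.5,-4,3,0],[1,1.5,-4,1,0],[1,0,0,0,0],[1,0,0,0,0]],
])

```text
time_s: 5.48
tcp_pos: [0.5399, 0.0533, 0.272]
eef_rot: [180.0, -0.0, -160.1]
contact_force: [-0.2, 0.3, -0.2]
gripper_width: 0.0445
gripper_force: 0.0
```

Run:
```python
from h import *
i=r.camera_info("wrist"); im=r.capture("wrist"); cv2.imwrite("pics/w1.png",im)
V=np.array(i["view"]); print(i["fx"],i["k1"],-V[:3,:3].T@V[:3,3],r.get_state()["tcp_pos"])
np.save("w1.npy",i,allow_pickle=True)
s=r.capture("scene");cv2.imwrite("pics/s1.png",s)
d=r.capture("side");cv2.imwrite("pics/d1.png",d)
a=cv2.resize(s[110:270,230:390],(400,400),interpolation=cv2.INTER_CUBIC); b=cv2.resize(d[150:310,180:340],(400,400),interpolation=cv2.INTER_CUBIC)
cv2.imwrite("pics/c1.png",np.hstack([a,b]))
```

```text
290.04709836412337 -0.038358224241463734 [0.46428462 0.02721644 0.41235819] [0.53974321 0.05368934 0.27189569]
```

View pics/w1.png

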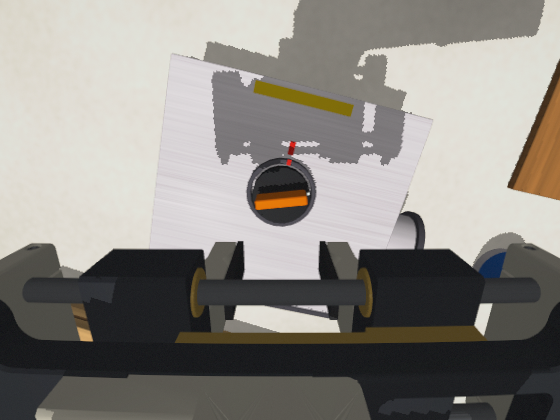

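View pics/c1.png

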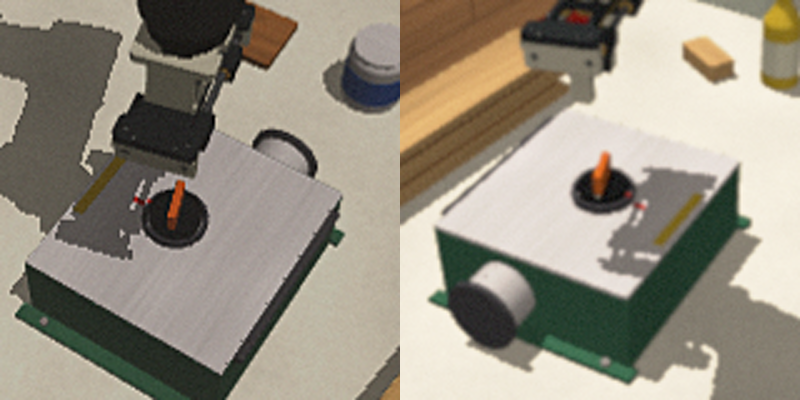

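The lid looks shut. In the wrist view the fastener's disc is at about (281,192) and the orange bar runs from about (254,200) to (308,200). The bar is also clear in both bench views. I'll fit the bar as a box to its orange silhouettes in all three views.

```bash
cat >> h.py <<'E'
from scipy.optimize import minimize
def orange(im):
    h=cv2.cvtColor(im,cv2.COLOR_BGR2HSV); return ((h[...,0]>=4)&(h[...,0]<=14)&(h[...,1]>170)&(h[...,2]>90)).astype(np.uint8)
def fitbar(views,q0):
    ms=[]
    for i,im in views:
        u,v=map(int,proj(i,[q0[0],q0[1],q0[3]-.012])); m=orange(im); k=np.zeros_like(m); w=40; k[v-w:v+w,u-w:u+w]=1; ms.append(cv2.GaussianBlur((m*k*255).astype(np.float32),(0,0),1.2))
    def sil(i,q):
        x,y,p,z=q; e=np.array([np.cos(p),np.sin(p)]);n=np.array([-e[1],e[0]])
        P=[proj(i,[*(np.array([x,y])+a*.025*e+b*.005*n),zz]) for a in(-1,1) for b in(-1,1) for zz in(z-.025,z)]
        h=cv2.convexHull((np.array(P)*16).round().astype(np.int32)); m=np.zeros((420,560),np.uint8); cv2.fillConvexPoly(m,h,255,cv2.LINE_AA,4); return cv2.GaussianBlur(m.astype(np.float32),(0,0),1.2)
    def cost(t):
        q=[q0[0]+t[0],q0[1]+t[1],q0[2]+t[2]*20,q0[3]+t[3]]
        return sum(((sil(i,q)-m)**2).sum()/(m**2).sum() for (i,_),m in zip(views,ms))
    S=np.vstack([np.zeros(4)]+[np.eye(4)[k]*.01 for k in range(4)])
    b=min((minimize(cost,[0,0,d/20,0],method="Nelder-Mead",options=dict(initial_simplex=S+[0,0,d/20,0],xatol=1e-5,fatol=1e-5,maxiter=800)) for d in(-.4,0,.4)),key=lambda k:k.fun)
    t=b.x; return np.array([q0[0]+t[0],q0[1]+t[1],q0[2]+t[2]*20,q0[3]+t[3]]),b.fun,[int((m>0).sum()) for m in ms]
E
python3 - <<'E'
from h import *
w=np.load("w1.npy",allow_pickle=True).item()
s,d=r.camera_info("scene"),r.camera_info("side")
R=lambda n:cv2.imread(f"pics/{n}.png")
vs=[(w,R("w1")),(s,R("s1")),(d,R("d1"))]
a=onz(w,254,200,.15);b=onz(w,308,200,.15);p=np.arctan2(*(b-a)[1::-1]); print("init",p)
q0=[.541,.05,p,.15]
print(fitbar(vs,q0)); print(fitbar(vs[:1],q0)); print(fitbar(vs[1:],q0))
for u,v,z in((281,192,.117),(292,148,.106),(289,162,.117)): print(onz(w,u,v,z))
E
```

```text
init 1.9175812078846808
(array([0.53810125, 0.05290905, 2.16554993, 0.14557094]), np.float64(2.228769063949585), [1640, 420, 381])
(array([ 0.58389804,  0.07974427,  2.03181224, -0.05628825]), np.float64(0.45865872502326965), [1640])
(array([0.53665611, 0.05453542, 2.16285058, 0.14730792]), np.float64(1.0774775743484497), [420, 381])
[0.53675389 0.05357431 0.117     ]
[0.49095029 0.04922618 0.106     ]
[0.50426358 0.05050338 0.117     ]
```

Run:
```python
from h import *
w=np.load("w1.npy",allow_pickle=True).item()
s,d=r.camera_info("scene"),r.camera_info("side")
out=[]
q=[.5375,.0535,2.163,.147]
for i,n in((w,"w1"),(s,"s1"),(d,"d1")):
    im=cv2.imread(f"pics/{n}.png"); m=orange(im); u,v=map(int,proj(i,[q[0],q[1],.135]))
    c=np.vstack([im[v-30:v+30,u-40:u+40],cv2.cvtColor(m[v-30:v+30,u-40:u+40]*255,cv2.COLOR_GRAY2BGR)])
    ys,xs=np.where(m[v-30:v+30,u-40:u+40]); print(n,u,v,xs.min()+u-40,xs.max()+u-40,ys.min()+v-30,ys.max()+v-30,len(xs))
    out.append(cv2.resize(c,(264,396),interpolation=cv2.INTER_NEAREST))
cv2.imwrite("pics/m1.png",np.hstack(out))
```

```text
w1 280 197 254 307 190 209 440
s1 300 191 297 303 182 200 59
d1 260 218 257 262 212 227 61
```

View pics/m1.png

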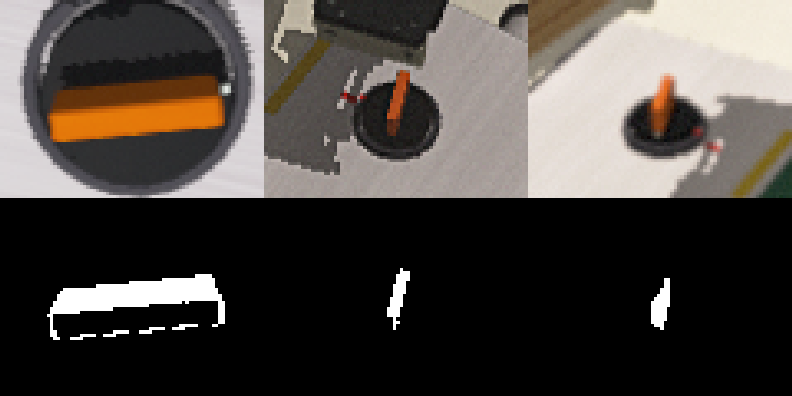

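The mask misses the bright top face, whose hue is higher, so I'll widen it.

```bash
sed -i 's/<=14)&(h\[...,1\]>170)&(h\[...,2\]>90)/<=19)\&(h[...,1]>150)\&(h[...,2]>60)/' h.py
python3 - <<'E'
from h import *
w=np.load("w1.npy",allow_pickle=True).item()
s,d=r.camera_info("scene"),r.camera_info("side")
R=lambda n:cv2.imread(f"pics/{n}.png")
vs=[(w,R("w1")),(s,R("s1")),(d,R("d1"))]
q0=[.538,.053,1.9,.15]
print(fitbar(vs,q0)); print(fitbar(vs[:1],q0)); print(fitbar(vs[1:],q0))
E
```

```text
(array([0.53741603, 0.05361662, 2.07327303, 0.14970297]), np.float64(0.5728594660758972), [1675, 564, 538])
(array([0.54284366, 0.05560967, 2.01549458, 0.13397611]), np.float64(0.014241525903344154), [1675])
(array([0.53669588, 0.05410972, 2.10581443, 0.14700408]), np.float64(0.44126904010772705), [564, 538])
```

Emit:
jog_arm([
  [[0.2,-0.3,0.05,0,0.18],[0.2,0,0,0,0.18],[0.2,0,0,0,0.18],[0.2,0,0,0,0.18],[0.2,0,0,0,0.18],[0.2,0,0,0,0.18],[0.2,0,0,0,0.18],[0.2,0,0,0,0.18]],
], force=40)

```text
time_s: 6.62
tcp_pos: [0.5368, 0.0547, 0.2722]
eef_rot: [180.0, -0.0, -77.2]
contact_force: [-0.1, 0.0, -0.3]
gripper_width: 0.0526
gripper_force: 0.0
```

Emit:
jog_arm([
  [[0.2,0,0,-2,0.18],[0.2,0,0,-2,0.05],[0.2,0,0,-2,0],[0.2,0,0,-2,0],[0.2,0,0,-1.5,0],[0.2,0,0,0,0],[0.2,0,0,0,0]],
])

```text
time_s: 7.5
tcp_pos: [0.5375, 0.0542, 0.1782]
eef_rot: [-180.0, -0.0, -64.4]
contact_force: [-0.7, 1.2, 0.2]
gripper_width: 0.0524
gripper_force: 0.0
```

Run:
```python
from h import *
i=r.camera_info("wrist"); im=r.capture("wrist"); cv2.imwrite("pics/w2.png",im); np.save("w2.npy",i,allow_pickle=True)
st=r.get_state(); print(st["tcp_pos"],st["eef_rot"],st["joints"],st["contact_force"],st["moment"])
for z in(.15,.125): print(proj(i,[.5372,.0538,z]))
```

```text
[0.53754039 0.05419751 0.17835886] [-1.79931108e+02 -1.44281262e-02 -6.43662749e+01] [ 2.65625268e+01  1.10563166e+01 -2.18540769e+01  1.85284520e-02
 -5.70209587e+01 -9.38869366e-01] [ 0.53946839 -0.68336308 -0.04815869] [-0.00592131  0.131036    0.00575654]
(np.float64(283.26569629813537), np.float64(245.75060872025844))
(np.float64(283.0325429059395), np.float64(230.78580006448914))
```

View pics/w2.png

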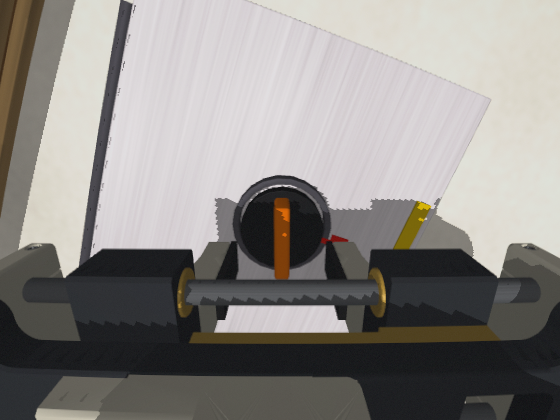

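The wrist view shows the bar at column 282, parallel to the fingers and midway between them, so the alignment is good. Next I descend and grip.

Emit:
jog_arm([
  [[0.2,0,0,-1,0],[0.2,0,0,-1,0],[0.2,0,0,-0.8,0],[0.2,0,0,-0.3,0],[0.2,0,0,0,0]],
])

```text
time_s: 8.18
tcp_pos: [0.537, 0.0538, 0.1463]
eef_rot: [180.0, -0.0, -64.4]
contact_force: [0.6, 0.1, 0.4]
gripper_width: 0.053
gripper_force: 0.0
```

Emit:
jog_arm([
  [[-1,0,0,0,0],[-1,0,0,0,0],[-1,0,0,0,0],[-1,0,0,0,0],[-1,0,0,0,0]],
], force=40)

```text
time_s: 8.8
tcp_pos: [0.5373, 0.054, 0.1467]
eef_rot: [-180.0, -0.0, -64.4]
contact_force: [1.6, 0.0, -0.1]
gripper_width: 0.0097
gripper_force: 40.0
```

Gripped, with small side forces. Now press gently.

Emit:
jog_arm([
  [[-1,0,0,-0.15,0],[-1,0,0,-0.15,0],[-1,0,0,0,0],[-1,0,0,0,0]],
])

```text
time_s: 9.3
tcp_pos: [0.5373, 0.054, 0.1439]
eef_rot: [-180.0, -0.0, -64.4]
contact_force: [-0.2, 0.5, 5.1]
gripper_width: 0.0096
gripper_force: 40.0
```

Emit:
jog_arm([
  [[-1,0,0,-0.1,-0.06],[-1,0,0,0,-0.1],[-1,0,0,0,-0.1],[-1,0,0,0,0]],
])

```text
time_s: 9.8
tcp_pos: [0.5377, 0.0542, 0.1432]
eef_rot: [-179.9, 0.0, -79.3]
contact_force: [0.1, 0.8, 6.4]
gripper_width: 0.0095
gripper_force: 40.0
```

```bash
python3 -c "
from h import *
s=r.get_state();print(s['moment'],s['contact_force'])"
```

```text
[ 0.33965376  0.20019723 -0.04739482] [0.07650602 0.82615466 6.44077934]
```

Emit:
jog_arm([
  [[-1,0,0,0,-0.08],[-1,0,0,0,-0.08],[-1,0,0,0,0]],
])

```text
time_s: 10.18
tcp_pos: [0.538, 0.0542, 0.1433]
eef_rot: [-179.9, 0.0, -88.5]
contact_force: [0.6, 0.3, 6.1]
gripper_width: 0.0094
gripper_force: 40.0
```

```bash
python3 -c "
from h import *
s=r.get_state();print(s['moment'],s['contact_force'])"
```

```text
[ 0.28516166 -0.10085849 -0.04903933] [0.58799794 0.29328851 6.06932983]
```

```bash
cat > chk.py <<'E'
from h import *
im=r.capture("wrist"); m=orange(im); m[:150]=0; m[285:]=0; m[:,:240]=0; m[:,330:]=0
ys,xs=np.where(m); print(len(xs),ys.min(),ys.max(),xs.min(),xs.max())
print("slope dx/dy",np.polyfit(ys,xs,1) if len(xs)>20 else None)
s=r.get_state();print(s['moment'],s['contact_force'],s['eef_rot'][2])
import sys; cv2.imwrite(sys.argv[1],im)
E
python3 chk.py pics/w3.png
```

```text
1269 213 279 271 290
slope dx/dy [5.99049760e-03 2.79372055e+02]
[ 0.2320185  -0.15403198 -0.04927139] [0.96539535 0.66570858 5.72901263] -88.44759396397897
```

View pics/w3.png

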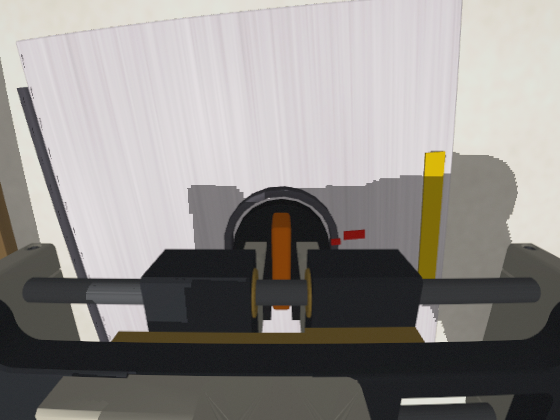

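The bar still runs parallel to the fingers, at column 281, so it is turning with them. The collar mark at (336,241) still points at the lid mark at (354,235). I'll keep turning.

Emit:
jog_arm([
  [[-1,0,0,-0.05,-0.06],[-1,0,0,0,-0.06],[-1,0,0,0,0]],
])

```text
time_s: 10.6
tcp_pos: [0.5382, 0.0542, 0.143]
eef_rot: [-179.9, 0.0, -95.3]
contact_force: [0.5, 1.2, 6.8]
gripper_width: 0.0096
gripper_force: 40.0
```

Emit:
jog_arm([
  [[-1,0,0,0,-0.06],[-1,0,0,0,-0.06],[-1,0,0,0,0]],
])

```text
time_s: 10.98
tcp_pos: [0.5384, 0.0543, 0.1431]
eef_rot: [-179.8, 0.1, -102.2]
contact_force: [0.9, -0.3, 7.2]
gripper_width: 0.0097
gripper_force: 40.0
```

Emit:
jog_arm([
  [[-1,0,0,0,-0.06],[-1,0,0,0,-0.06],[-1,0,0,0,0]],
])

```text
time_s: 11.35
tcp_pos: [0.5385, 0.0542, 0.1431]
eef_rot: [-179.8, 0.1, -109.1]
contact_force: [1.9, 0.2, 5.7]
gripper_width: 0.0098
gripper_force: 40.0
```

Emit:
jog_arm([
  [[-1,0,0,0,-0.05],[-1,0,0,0,-0.05],[-1,0,0,0,0]],
])

```text
time_s: 11.72
tcp_pos: [0.5387, 0.0542, 0.1432]
eef_rot: [-179.8, 0.1, -114.8]
contact_force: [3.5, -0.1, 6.2]
gripper_width: 0.0098
gripper_force: 40.0
```

Emit:
jog_arm([
  [[-1,0,0,-0.1,0],[-1,0,0,0,0]],
])

```text
time_s: 11.98
tcp_pos: [0.5387, 0.0542, 0.1423]
eef_rot: [-179.8, 0.1, -114.8]
contact_force: [2.3, -0.6, 8.1]
gripper_width: 0.0097
gripper_force: 40.0
```

Emit:
jog_arm([
  [[-1,0,0,0,-0.05],[-1,0,0,0,-0.05],[-1,0,0,0,0]],
])

```text
time_s: 12.35
tcp_pos: [0.5388, 0.0541, 0.1424]
eef_rot: [-179.8, 0.1, -120.5]
contact_force: [2.9, -0.7, 7.2]
gripper_width: 0.0094
gripper_force: 40.0
```

Emit:
jog_arm([
  [[-1,-0.05,0,0,-0.06],[-1,0,0,0,-0.06],[-1,0,0,0,0]],
])

```text
time_s: 12.72
tcp_pos: [0.539, 0.0541, 0.1427]
eef_rot: [-179.8, 0.2, -127.4]
contact_force: [3.7, -1.9, 7.1]
gripper_width: 0.0098
gripper_force: 40.0
```

Emit:
jog_arm([
  [[-1,-0.05,0,0,-0.06],[-1,0,0,0,-0.06],[-1,0,0,0,0]],
])

```text
time_s: 13.1
tcp_pos: [0.539, 0.054, 0.1429]
eef_rot: [-179.8, 0.2, -134.3]
contact_force: [5.9, -2.9, 7.0]
gripper_width: 0.0096
gripper_force: 40.0
```

Emit:
jog_arm([
  [[-1,0.1,-0.05,0,0],[-1,0.05,0,-0.05,0],[-1,0,0,0,0]],
])

```text
time_s: 13.48
tcp_pos: [0.5392, 0.0538, 0.1419]
eef_rot: [-179.9, 0.2, -134.2]
contact_force: [1.7, -0.8, 10.1]
gripper_width: 0.01
gripper_force: 40.0
```

```bash
python3 chk.py pics/w4.png
```

```text
1286 213 279 271 290
slope dx/dy [8.65810519e-03 2.78557314e+02]
[ 0.08752542 -0.47534546  0.01470155] [0.83419571 0.01080366 9.2479822 ] -134.2438853190016
```

Emit:
jog_arm([
  [[-1,0,0,0,-0.06],[-1,0,0,0,-0.06],[-1,0,0,0,0]],
])

```text
time_s: 13.9
tcp_pos: [0.5394, 0.0536, 0.1419]
eef_rot: [-179.9, 0.2, -141.2]
contact_force: [1.9, -0.7, 6.9]
gripper_width: 0.0095
gripper_force: 40.0
```

Emit:
jog_arm([
  [[-1,0,0,0,-0.05],[-1,0,0,0,-0.05],[-1,0,0,0,0]],
])

```text
time_s: 14.28
tcp_pos: [0.5394, 0.0536, 0.1414]
eef_rot: [-179.9, 0.2, -146.9]
contact_force: [5.8, -2.3, 2.8]
gripper_width: 0.0096
gripper_force: 40.0
```

The force fell from 10 to 2.8 N, so the pin is over the pocket. I'll stop turning and follow it down.

Emit:
jog_arm([
  [[-1,0,0,-0.15,0],[-1,0,0,-0.1,0],[-1,0,0,0,0]],
])

```text
time_s: 14.65
tcp_pos: [0.5394, 0.0536, 0.1388]
eef_rot: [-179.9, 0.2, -146.8]
contact_force: [5.0, -2.2, 2.8]
gripper_width: 0.0094
gripper_force: 40.0
```

Emit:
jog_arm([
  [[-1,0,0,-0.1,0],[-1,0,0,-0.1,0],[-1,0,0,0,0]],
])

```text
time_s: 15.02
tcp_pos: [0.5395, 0.0536, 0.1371]
eef_rot: [-179.9, 0.2, -146.8]
contact_force: [4.6, -1.2, 6.5]
gripper_width: 0.0098
gripper_force: 40.0
```

Emit:
jog_arm([
  [[-1,0,0,-0.1,0],[-1,0,0,0,0],[-1,0,0,0,0]],
])

```text
time_s: 15.4
tcp_pos: [0.5395, 0.0536, 0.1364]
eef_rot: [-179.9, 0.2, -146.8]
contact_force: [3.9, -1.5, 7.7]
gripper_width: 0.0096
gripper_force: 40.0
```

```bash
python3 chk.py pics/w5.png
```

```text
1284 213 279 271 290
slope dx/dy [1.07073767e-02 2.78025277e+02]
[-0.78365012 -1.36304511  0.06338494] [ 3.12752442 -1.14682319  7.55207385] -146.8275245437043
```

Emit:
jog_arm([
  [[-1,0,0,-0.1,0],[-1,0,0,0,0],[-1,0,0,0,0]],
])

```text
time_s: 15.82
tcp_pos: [0.5395, 0.0536, 0.1356]
eef_rot: [-179.9, 0.2, -146.8]
contact_force: [2.5, -1.8, 8.6]
gripper_width: 0.01
gripper_force: 40.0
```

Emit:
jog_arm([
  [[-1,0,0,0.15,0],[-1,0,0,0.15,0],[-1,0,0,0,0],[-1,0,0,0,0]],
])

```text
time_s: 16.32
tcp_pos: [0.5394, 0.0536, 0.138]
eef_rot: [-179.9, 0.2, -146.8]
contact_force: [4.6, -2.4, 3.8]
gripper_width: 0.0094
gripper_force: 40.0
```

Emit:
jog_arm([
  [[0,0,0,0,0],[0,0,0,0,0],[0,0,0,0,0],[0,0,0,0,0]],
])

```text
time_s: 16.82
tcp_pos: [0.5372, 0.0534, 0.1368]
eef_rot: [180.0, -0.0, -146.9]
contact_force: [0.1, -1.2, -0.3]
gripper_width: 0.0417
gripper_force: 0.2
```

Emit:
jog_arm([
  [[0.2,0,0,1,0],[0.2,0,0,2,0],[0.2,0,0,3,0],[0.2,0,0,4,0],[0.2,2,0,4,0],[0.2,0,0,0,0],[0.2,0,0,0,0]],
])

```text
time_s: 17.7
tcp_pos: [0.5571, 0.0534, 0.277]
eef_rot: [180.0, -0.0, -146.9]
contact_force: [0.4, 0.2, 0.5]
gripper_width: 0.0526
gripper_force: 0.0
```

Run:
```python
from h import *
w=r.camera_info("wrist"); im=r.capture("wrist"); cv2.imwrite("pics/w6.png",im)
s,d=r.camera_info("scene"),r.camera_info("side")
a,b=r.capture("scene"),r.capture("side")
R=lambda n:cv2.imread(f"pics/{n}.png")
q0=[.538,.053,2.02-1.44,.143]
for vs in ([(w,im),(s,a),(d,b)],[(s,a),(d,b)],[(w,im)]): print(fitbar(vs,q0))
u,v=map(int,proj(w,[.538,.054,.12])); print(u,v)
c=im[max(v-60,0):v+60,u-60:u+60]
z=lambda p,x,y,k:cv2.resize(p[y-k:y+k,x-k:x+k],(264,264),interpolation=cv2.INTER_CUBIC)
cv2.imwrite("pics/c6.png",np.hstack([cv2.resize(c,(264,264)),z(a,300,193,40),z(b,260,218,40)]))
```

```text
(array([0.53751119, 0.053806  , 0.58883077, 0.13923409]), np.float64(0.26040494441986084), [1312, 568, 654])
(array([0.53697638, 0.05299515, 0.54036411, 0.1396539 ]), np.float64(0.20885010063648224), [568, 654])
(array([0.54134363, 0.05691783, 0.58664225, 0.12422615]), np.float64(0.005766605027019978), [1312])
290 179
```

View pics/c6.png

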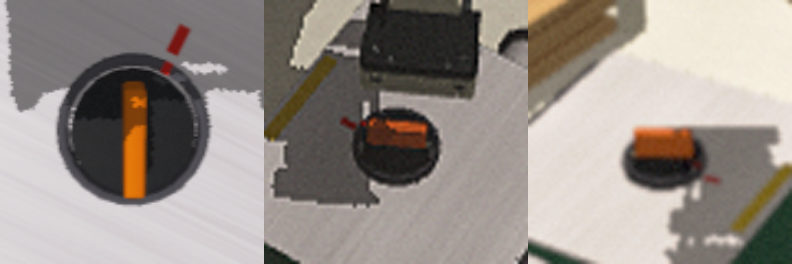

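The crop shows the disc nearly flush with the rim and the bar top about 8 mm lower than before. The collar mark at (167,67) still lines up with the lid mark at (180,40), and the arm is clear. I'll hand in.

```bash
python3 -c "
from plant import r
print(r.close_job())"
```

```text
the job is handed in; nothing more can be done
None
```

The lid is shut and the fastener is locked: it dropped into its detent about 1.4 rad clockwise of its start, its collar mark still lines up with the lid mark, push peaked at about 10 N, and the job was handed in at about 18 s with the arm clear.

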